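# Clear the seed dispenser's chute, then hold its metering gate half open

## Robot

A 6-joint arm with a two-finger parallel gripper is mounted at the origin on the work surface. World frame = base frame: x ahead of the robot, y to its left, z up, the work surface at z = 0. Lengths are in m, angles in rad, forces in N, time in s.
With the tool pointing down it reaches from about 0.325 to 0.9 m from the base axis. Payload 6.1 kg.
Tool frame: the origin (TCP) lies midway between the tips of the shut fingers; the grasp point (between the pads) lies 19 mm behind it; z points along the fingers, y is the line along which they close (so a half turn about z gives the same grasp; the last joint's range is limited). The gripper opens to 85 mm and grips with 20 to 120 N. Pads are 22 mm wide; open, the fingers measure 114 mm over their backs; the gripper's body (76 mm by 85 mm) begins 54 mm behind the grasp point. The pads swing forward as they close: fully open they stand 13 mm farther back than shut.
Start: joints at [-1.417, 0.22, 1.526, -0, 1.395, -0.126], TCP at [0.173, -0.601, 0.231] pointing down, gripper open.
Joint ranges: [-2.98, 2.98], [-0.91, 2.08], [0.09, 2.57], [-1.24, 4.39], [0.2, 2.65], [-2.68, 2.68]. Speed limits (rad/s): [2.57, 2.57, 3.01, 3.14, 3.14, 3.14].

## Interface

Orientations are given as [roll, pitch, yaw] about the fixed x, y, z axes, in that order (R = Rz(yaw) Ry(pitch) Rx(roll)).
In Python, from plant import movep, move_l, set_joints, gripper_to, hold, inverse_kinematics, observe, get_image, get_calibration, Unreachable, job_done gives the robot as it stands. Calls block until the motion is done:
- movep(position, orientation): joint-space move of the TCP to a pose.
- move_l(position, feed=0.15, rotation=None, max_force=None): straight line of the TCP; rotation=None keeps the orientation; feed is the mean speed in m/s. With max_force (N) it stops when the force on the tool has changed by that much, and returns True; else False.
- set_joints(angles): joint-space move.
- gripper_to(opening, f_grip=None): finger opening in m; f_grip is the grip in N (None keeps the last); returns when the fingers have stopped.
- hold(seconds).
- inverse_kinematics(position, orientation): joint angles nearest the present ones, or None.
- observe(): the state.
- get_image(name): name is "side" or "top" or "wrist"; returns (picture, depth): 400x640x3 uint8, red, green, blue; 400x640 float32, m along the optical axis (not along the pixel's ray), 0 where there is no reading.
- get_calibration(name): a dict with "intrinsics" (3x3 intrinsics, pixels), "world_from_camera" (4x4, takes a point from camera to world coordinates). Camera axes: x right, y down, z forward; pixel columns grow to the right and rows downward; lengths in m; the calibration is good to about 2 mm. A picture is of the moment at which its call begins: read the wrist's pose just before it. get_calibration takes no time and is no camera call; for the wrist camera it gives the pose at the moment of the call.
A pose or a line that the arm cannot do raises Unreachable and nothing moves.
- job_done(): hands the job in; it is judged then, once.
The state is a dict: "time_s": time; "q": joint angles; "joint_velocities": joint speeds; "joint_torque": joint torques, N m; "eef_pos": TCP position; "tcp_rot": TCP orientation; "ft_force": force on the tool from outside, world axes, zero at the start; "torque": the same for the moment, N m; "opening": finger opening in m; "grasp_force": force on a finger pad.
Only numpy, scipy, OpenCV 4.12 (cv2) and the standard library are available. Lean on these libraries where they do the work, as an engineer would, in place of code of your own. Each camera call takes 0.05 s, during which the arm holds its last target. There are 200 camera calls.

## Task

Clear the seed dispenser's chute for a new lot: pull its front flap all the way down by the bar and push it back up until it is fully shut. Only then slide the sprung gate on the deck to half of its travel, without running it on towards fully open, and finish while still holding it there with the gripper, since it snaps shut when let go. Leave the other things on the counter and on the deck where they are.

Things in the scene. Friction and masses are not known exactly. Their poses are not given: they have to be found in the camera images.
- dispenser: the countertop seed dispenser, fixed: grey box 260 deep (x) x 340 wide (y) x 135 mm high with a flat aluminium deck. Origin at counter height; x points from its front (face 100 mm before the origin) to its back (160 mm behind), y to the left seen from the robot, z up. A white hopper with a black lid stands on the deck from 65 mm behind the origin backwards, 190 mm high over the counter
- flap_bar (a point): centre of the flap's grip bar: a round dark steel bar 12 mm thick and 140 mm long along the dispenser's y axis, carried above the upper edge of the flap by a leg at each end, with 35 mm of free height under it and free space before and behind. 140 mm from the hinge; shut, it is 180 mm above the counter, 45 mm above the deck
- flap_hinge (a point): middle of the hinge line along the lower edge of the front flap (steel plate 296 wide x 100 high x 12 mm thick), 96 mm before the dispenser's origin, 40 mm above the counter, along the dispenser's y axis
- flap (a joint): angle of the front flap in rad: 0 fully shut (upright, flush), 0.9 fully down (stop; the bar has swung out of the front, towards the robot, and down). A stiff hinge: it stays wherever it is left, and needs up to about 5 N at the bar to move. It may start slightly ajar
- gate_tab (a point): point on the gate's tab, 35 mm above the deck (170 mm above the counter): an upright black block, 26 mm along the dispenser's x, 14 mm along its y, top 55 mm above the deck, on a steel sliding plate 64 x 64 mm that covers the throat. Shut, it is 20 mm before and 30 mm to the -y side of the dispenser's origin; half open it is at the dispenser's y = 0
- half_tick (a point): middle of the long dark tick that marks half travel, on the white strip on the deck before the gate; shorter ticks 30 mm to either side mark shut (-y) and full (+y). A small pointer on the front edge of the gate's plate, in line with the tab's middle, shows the travel
- gate (a joint): travel of the gate in m along the dispenser's +y: 0 shut, 0.03 half, 0.06 fully open (stop). A spring pulls it shut: about 2 N at the start, 8 N at half, 14 N at full; let go, it snaps shut
- bottle: bystander: white bottle, 72 mm across, 190 mm high, beside the dispenser; origin under its centre
- jar: bystander: white jar, 68 mm across, 110 mm high, beside the dispenser; origin under its centre
- carton: bystander: cardboard carton 60 x 90 x 130 mm high; origin under its centre
- tin: bystander: small tin, 52 mm across, 50 mm high, standing on the dispenser's deck near its +y end; origin under its centre
- calculator: bystander: grey desk calculator 150 x 100 x 24 mm; origin under its centre
- tape: bystander: tape dispenser 130 x 50 x 74 mm; origin under its centre
- pens: bystander: white cup with pens, 80 mm across, 145 mm high; origin under its centre

How it is judged:
By the outcome, as a careful person would: the job done as asked, in the order asked, and still so for the second after the job is handed in, while the arm keeps its last pose, push and grip.
It also fails if it takes over 54 s, if anything falls off the work surface, if the arm or the gripper's body presses on something with over 40 N, if the wrist force passes 120 N, or if a joint passes its speed limit or range.

## Working session

There is one attempt and no reset: what is moved stays moved. The work goes in short steps, each a Python script; the robot and the scene stay as the last script left them, time stands still between calls to the robot, and variables do not carry over. Pictures are saved under pics/ and viewed, at most 10 in all, crops included, and the job is handed in when it is done.

```bash
ls; mkdir -p pics; cat > h.py <<'E'
import numpy as np, cv2
from plant import *
def snap(n,f):
    p,d=get_image(n); c=get_calibration(n)
    cv2.imwrite(f'pics/{f}.png',p[:,:,::-1]); np.savez(f'pics/{f}.npz',p=p,d=d,K=c["intrinsics"],T=c["world_from_camera"])
def world(f,pts=None):
    z=np.load(f'pics/{f}.npz');K,T,d=z['K'],z['T'],z['d']
    v,u=np.mgrid[0:400,0:640]
    P=np.stack([(u-K[0,2])/K[0,0]*d,(v-K[1,2])/K[1,1]*d,d,np.ones_like(d)],-1)@T.T
    P=P[...,:3]; P[d==0]=np.nan
    return P if pts is None else np.array([P[b,a] for a,b in pts])
E
python3 - <<'E'
from h import *
for n in("top","side"): snap(n,n+'0'); print(get_calibration(n)["world_from_camera"].round(2).tolist())
a=cv2.imread('pics/top0.png');b=cv2.imread('pics/side0.png')
print(observe())
E
```

```text
pics
[[0.01, -1.0, 0.1, 0.38], [-1.0, -0.01, -0.01, -0.0], [0.01, -0.1, -1.0, 1.62], [0.0, 0.0, 0.0, 1.0]]
[[-0.82, -0.39, 0.42, -0.03], [-0.57, 0.57, -0.59, 0.79], [-0.01, -0.72, -0.69, 1.08], [0.0, 0.0, 0.0, 1.0]]
{'time_s': 0.1, 'q': array([-1.41710769e+00,  2.21170253e-01,  1.52754303e+00, -3.27449107e-06,
        1.39469273e+00, -1.26106120e-01]), 'joint_velocities': array([-0.00013461, -0.00164414, -0.00533298,  0.00046436,  0.00087861,
       -0.00084993]), 'joint_torque': array([ 1.16460010e-04, -4.98249936e+01, -3.90544581e+01, -2.65248491e-04,
        5.79328553e-03, -2.07649441e-05]), 'eef_pos': array([ 0.17250339, -0.60013451,  0.23026988]), 'tcp_rot': array([-3.13979329e+00, -2.24872814e-04,  2.79795134e-01]), 'ft_force': array([ 0.37766558,  0.31530376, -0.1487898 ]), 'torque': array([ 0.03950479, -0.05222502,  0.00519131]), 'grasp_force': 0.0, 'opening': 0.0856834681881538}
```

View pics/top0.png

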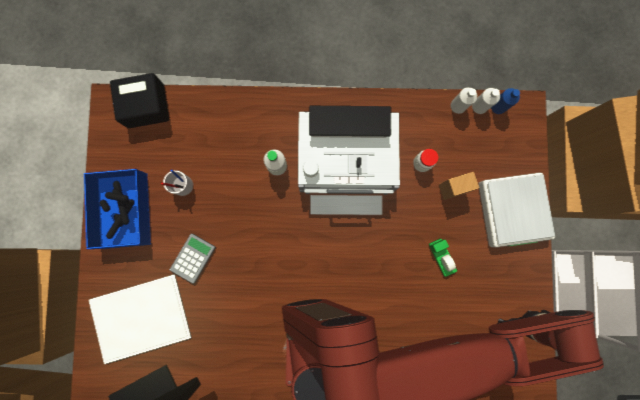

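View pics/side0.png

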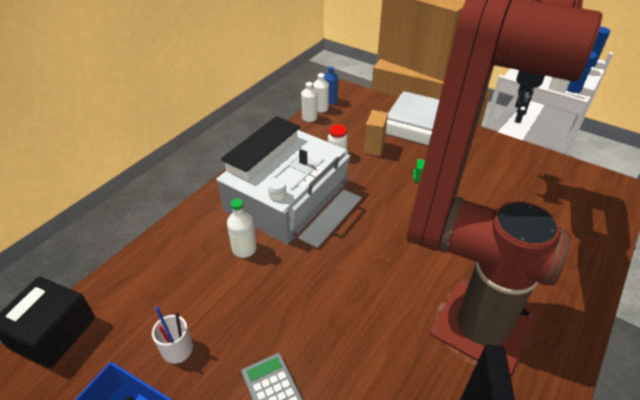

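The top view shows the dispenser at columns 298–400, rows 105–190. The gate tab is at about (359,162), the tin at (311,168), the bottle at (275,162) and the jar at (426,160). I'll enlarge this area and measure it.

```bash
python3 - <<'E'
from h import *
a=cv2.imread('pics/top0.png')[95:225,265:445]
cv2.imwrite('pics/crop0.png',cv2.resize(a,None,fx=4.4,fy=4.4,interpolation=cv2.INTER_CUBIC))
P=world('top0'); sub=P[95:225,255:455]; z=sub[...,2]
print(np.histogram(z[(z>.02)&np.isfinite(z)],bins=np.arange(.02,.24,.01)))
m=(abs(P[...,2]-.135)<.006); m[:, :290]=0;m[:,410:]=0;m[:95]=0;m[220:]=0
n,l,s,c=cv2.connectedComponentsWithStats(m.astype(np.uint8)); k=1+s[1:,4].argmax(); m=l==k
print(s[k]); pts=P[m][:,:2].astype(np.float32)
print(cv2.minAreaRect(pts),pts.min(0),pts.max(0))
for y in range(150,218,2): print(y,[tuple(P[y,x].round(3)) for x in (320,345,359,375)])
E
```

```text
(array([  55,   62,   93,   53,   62,   51,  106,  271,  155,  209,  326,
       4250,  936,   74,   32,   74, 1387, 1505,    4,    0,    0]), array([0.02, 0.03, 0.04, 0.05, 0.06, 0.07, 0.08, 0.09, 0.1 , 0.11, 0.12,
       0.13, 0.14, 0.15, 0.16, 0.17, 0.18, 0.19, 0.2 , 0.21, 0.22, 0.23]))
[ 299  112  101   76 4384]
((0.7089207172393799, -0.10553701221942902), (0.25856027007102966, 0.3395003378391266), 0.702383279800415) [ 0.5776696 -0.2756742] [0.8368742  0.06573164]
150 [(np.float64(0.704), np.float64(-0.008), np.float64(0.136)), (np.float64(0.704), np.float64(-0.092), np.float64(0.14)), (np.float64(0.705), np.float64(-0.139), np.float64(0.137)), (np.float64(0.707), np.float64(-0.194), np.float64(0.132))]
152 [(np.float64(0.696), np.float64(-0.008), np.float64(0.139)), (np.float64(0.697), np.float64(-0.092), np.float64(0.143)), (np.float64(0.698), np.float64(-0.139), np.float64(0.141)), (np.float64(0.701), np.float64(-0.194), np.float64(0.129))]
154 [(np.float64(0.69), np.float64(-0.008), np.float64(0.137)), (np.float64(0.691), np.float64(-0.092), np.float64(0.136)), (np.float64(0.
[... 6984 characters left out ...]
at64(-0.011), np.float64(0.001)), (np.float64(0.506), np.float64(-0.102), np.float64(0.002)), (np.float64(0.507), np.float64(-0.153), np.float64(-0.003)), (np.float64(0.507), np.float64(-0.211), np.float64(0.004))]
214 [(np.float64(0.498), np.float64(-0.011), np.float64(-0.0)), (np.float64(0.498), np.float64(-0.102), np.float64(0.004)), (np.float64(0.499), np.float64(-0.153), np.float64(0.002)), (np.float64(0.5), np.float64(-0.211), np.float64(0.004))]
216 [(np.float64(0.49), np.float64(-0.011), np.float64(0.005)), (np.float64(0.492), np.float64(-0.103), np.float64(-0.007)), (np.float64(0.492), np.float64(-0.153), np.float64(0.0)), (np.float64(0.494), np.float64(-0.212), np.float64(-0.006))]
```

View pics/crop0.png

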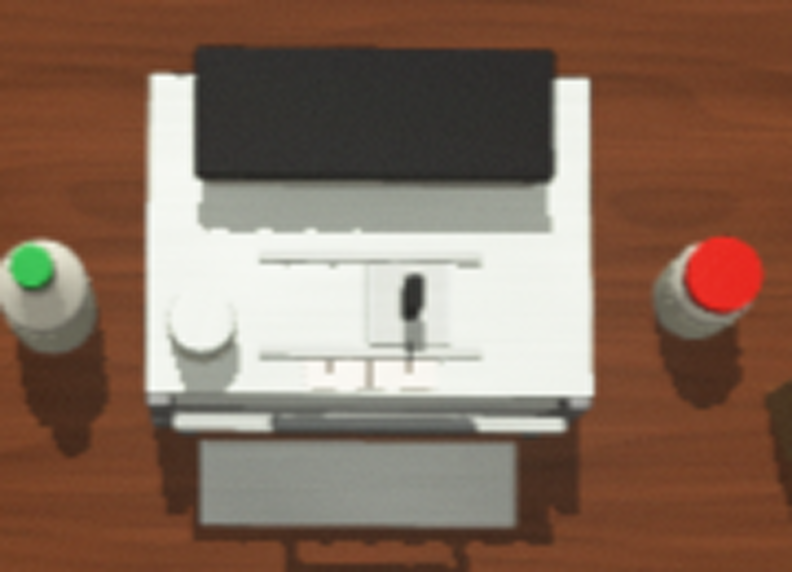

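The crop shows the bar ajar at crop (375,423), the tab at (412,298), the half tick at (370,373) and the full and shut ticks on either side of it. Its measured origin is about (0.679,-0.106) with yaw about 0.013. The tab is measured at (0.657,-0.134), where (0.659,-0.136) is predicted, and the bar at about x=0.559, z=0.18. I'll move above the bar and take a wrist look.

```bash
python3 - <<'E'
from h import *
movep([0.50,-0.107,0.34],[np.pi,0,np.pi/2+.013]); hold(.3)
snap('wrist','w1'); print(observe()['time_s'],observe()['eef_pos'],get_calibration('wrist')["world_from_camera"].round(3).tolist(),observe()['ft_force'])
P=world('w1')
# bar: z .165-.2 in front of the deck
m=(P[...,2]>.17)&(P[...,2]<.2)&(P[...,0]<.62)&(P[...,0]>.45)
Q=P[m]; print('bar',len(Q)); 
if len(Q): print(np.median(Q,0),np.percentile(Q,[2,98],axis=0))
m=(P[...,2]>.18)&(P[...,2]<.2)&(P[...,0]<.70)&(P[...,0]>.62)&(abs(P[...,1]+.13)<.06); Q=P[m]; print('tab',len(Q)); 
if len(Q): print(Q.mean(0),np.percentile(Q,[3,97],axis=0))
E
```

```text
2.6083 [ 0.49993976 -0.10729937  0.3399068 ] [[1.0, 0.011, 0.003, 0.5], [0.012, -0.948, -0.319, -0.025], [-0.001, 0.319, -0.948, 0.483], [0.0, 0.0, 0.0, 1.0]] [-0.34200128  0.07927684  0.24756218]
bar 2465
[ 0.56054231 -0.06941575  0.18314484] [[ 0.55368171 -0.17194601  0.1719561 ]
 [ 0.61945937  0.03788761  0.1858644 ]]
tab 439
[ 0.65664452 -0.13153844  0.18829572] [[ 0.64571157 -0.13903118  0.18116952]
 [ 0.66965079 -0.12589714  0.19109079]]
```

View pics/w1.png

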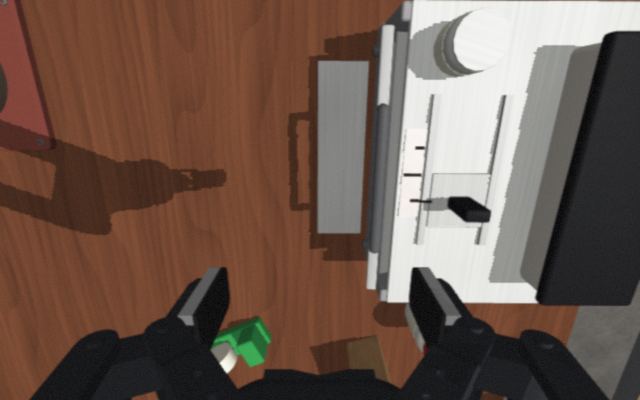

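The wrist view confirms it: bar at about (383,180), tab top at (470,208), half tick at (412,175). The bar is at x≈0.560, z≈0.179, which is 0.14 m from the computed hinge (angle ≈0.165). Next I grip the bar and pull it.

```bash
cat >> h.py <<'E'
O=np.array([.679,-.106]);YAW=.013
def d2w(x,y,z): c,s=np.cos(YAW),np.sin(YAW); return [O[0]+c*x-s*y,O[1]+s*x+c*y,z]
def bar(th,dz=0): return d2w(-.096-.14*np.sin(th),0,.04+.14*np.cos(th)-.019+dz)
def st(t=''):
    o=observe(); print(t,round(o['time_s'],2),o['eef_pos'].round(4),o['ft_force'].round(1),round(o['opening'],4),round(float(o['grasp_force']),1),flush=True)
E
python3 - <<'E'
from h import *
gripper_to(.06); R=[np.pi,0,np.pi/2+YAW]
movep(bar(.165,.06),R); print(move_l(bar(.165),.1,max_force=10)); st('down')
gripper_to(0,30); st('grip')
for th in np.arange(.26,.87,.1):
    if move_l(bar(th),.1,max_force=35): st('STOP'); break
    st(f'{th:.2f}')
snap('wrist','w2');snap('side','s2')
E
```

```text
False
down 4.33 [ 0.5605 -0.1078  0.1599] [-0.4  0.   0.8] 0.0602 0.0
grip 4.83 [ 0.5602 -0.1076  0.1597] [-2.2  0.8  4.5] 0.0108 29.2
0.26 5.12 [ 0.5469 -0.1078  0.1569] [-2.1  1.3  6.2] 0.0108 30.1
0.36 5.41 [ 0.5333 -0.1079  0.1523] [-3.2  1.3  5.4] 0.0109 30.5
0.46 5.7 [ 0.5201 -0.108   0.1464] [-4.   0.4  4.6] 0.0109 30.6
0.56 5.99 [ 0.5076 -0.1081  0.1389] [-2.6  0.8  1.1] 0.0111 30.6
0.66 6.28 [ 0.4965 -0.1082  0.1306] [ 0.6  0.7 -3.7] 0.0108 30.5
0.76 6.58 [ 0.4859 -0.1083  0.1218] [-0.2 -0.  -3.5] 0.0107 30.4
0.86 6.87 [ 0.4766 -0.1085  0.1119] [ 0.7  1.5 -5.8] 0.0111 30.5
```

```bash
python3 - <<'E'
from h import *
for th in (.9,.93,.96,.99):
    r=move_l(bar(th),.05,max_force=18); st(f'{th:.2f} {r}')
    if r: break
hold(.3); st(); snap('side','s3')
a=cv2.imread('pics/side3.png') if 0 else cv2.imread('pics/s3.png')[100:270,200:400]
cv2.imwrite('pics/s3c.png',cv2.resize(a,None,fx=3.5,fy=3.5,interpolation=cv2.INTER_CUBIC))
E
```

```text
0.90 False 7.22 [ 0.4736 -0.1085  0.1081] [ 2.3  3.7 -2.6] 0.0106 30.8
0.93 False 7.47 [ 0.4722 -0.1086  0.1061] [1.7 5.3 4.3] 0.0108 31.6
0.96 False 7.72 [ 0.4724 -0.1086  0.1059] [ 1.7 10.6 20.5] 0.011 33.1
0.99 False 7.97 [ 0.4725 -0.1094  0.1046] [ 3.3 10.9 27.9] 0.0106 34.5
 8.28 [ 0.4725 -0.1094  0.1046] [ 3.1 10.7 27.4] 0.011 34.5
```

View pics/s3c.png

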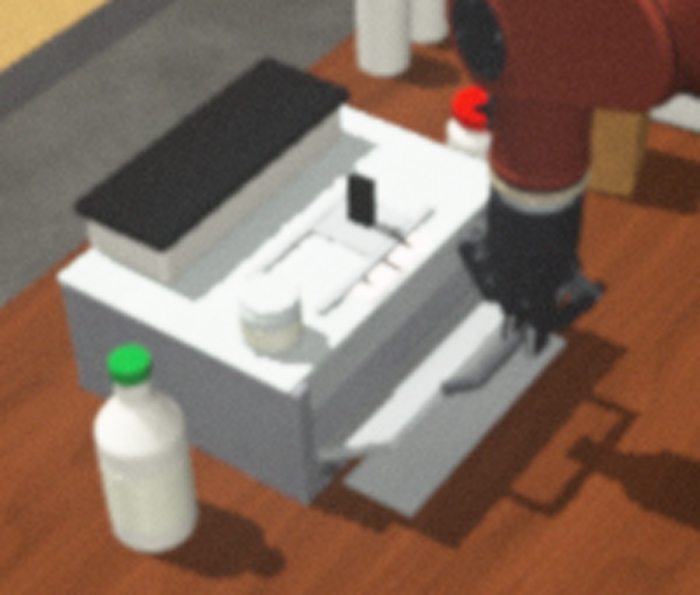

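The side crop shows the flap folded right down with the bar still in the gripper. The motion stopped at the predicted end position under 27 N, so it is on the stop. Now I push it back up until it is shut.

```bash
python3 - <<'E'
from h import *
for th in list(np.arange(.85,.09,-.1))+[.05]:
    r=move_l(bar(th),.1,max_force=35)
    if r: st('STOP'); break
st('near')
for th in (.02,0,-.02,-.04,-.06,-.08):
    r=move_l(bar(max(th,-.08),),.04,max_force=20); f=observe()['ft_force']; st(f'{th:.2f} {r}')
    if r or f[0]<-22: break
hold(.3); st(); snap('side','s4'); 
E
```

```text
STOP 8.53 [ 0.4758 -0.1092  0.109 ] [ 0.8 -0.3  2.5] 0.0108 32.2
near 8.53 [ 0.4758 -0.1092  0.109 ] [ 0.8 -0.3  2.5] 0.0108 32.2
0.02 True 9.22 [ 0.4751 -0.1092  0.1085] [-1.3 -0.1  3.1] 0.011 32.4
 9.52 [ 0.4751 -0.1092  0.1084] [-3.9 -1.   4.5] 0.0108 32.5
```

The release of the preload tripped the force-change guard. I'll carry on from the current position.

```bash
python3 - <<'E'
from h import *
import sys
for th in list(np.arange(.85,.09,-.1))+[.05]:
    r=move_l(bar(th),.1,max_force=35); st(f'{th:.2f}')
    if r: sys.exit('STOP')
for th in (.02,0,-.02,-.04,-.06,-.08):
    r=move_l(bar(th),.04,max_force=20); f=observe()['ft_force']; st(f'{th:.2f} {r}')
    if r or f[0]<-20: break
hold(.3); st(); snap('side','s4')
E
```

```text
0.85 9.82 [ 0.479  -0.1092  0.113 ] [ 5.6 -4.2 -5.5] 0.0109 31.6
0.75 10.11 [ 0.4888 -0.1092  0.1233] [ 4.2 -3.8 -3.7] 0.011 31.4
0.65 10.4 [ 0.499  -0.1091  0.1319] [ 3.2 -4.8 -3.5] 0.0104 31.0
0.55 10.69 [ 0.5101 -0.109   0.1398] [ 2.5 -5.  -3.8] 0.0112 30.8
0.45 10.98 [ 0.5223 -0.1089  0.1469] [ 0.2 -5.5 -1.3] 0.0108 30.6
0.35 11.28 [ 0.5354 -0.1088  0.1528] [ 0.5 -5.   0.4] 0.0106 30.5
0.25 11.57 [ 0.5489 -0.1086  0.1569] [-0.1 -6.2  1.1] 0.0108 30.4
0.15 11.86 [ 0.5626 -0.1083  0.1596] [ 1.5 -5.3  0.2] 0.0109 30.4
0.05 12.15 [ 0.5765 -0.1081  0.1609] [ 1.  -4.9  0.3] 0.0109 30.3
0.02 False 12.41 [ 0.58   -0.108   0.1611] [-2. -6.  2.] 0.0107 30.3
0.00 False 12.66 [ 0.5818 -0.108   0.1613] [-6.9 -4.9  5.7] 0.0108 30.6
-0.02 False 12.91 [ 0.5819 -0.108   0.1612] [-18.1  -5.4  12.5] 0.0105 31.5
-0.04 False 13.16 [ 0.5819 -0.108   0.1611] [-29.5  -5.2  20.6] 0.0108 32.6
 13.46 [ 0.5819 -0.108   0.1611] [-30.6  -5.   20.6] 0.0111 32.6
```

The flap is hard against its shut stop: x stays at 0.5819 while the push rises to 30 N. I'll relax, release, lift and re-check it from above, then move over the tab.

```bash
python3 - <<'E'
from h import *
move_l([.5822,-.108,.1612],.04); st('relax')
gripper_to(.05); st('open')
p=observe()['eef_pos']; move_l([p[0],p[1],.30],.15); 
movep(d2w(-.02,-.03,.30)[:2]+[.30],[np.pi,0,np.pi+YAW]); hold(.2); st('over tab')
snap('wrist','w5'); P=world('w5'); 
m=(P[...,2]>.182)&(P[...,2]<.2)&(P[...,0]<.70)&(P[...,0]>.62)&(abs(P[...,1]+.13)<.05); Q=P[m]; print('tab',len(Q))
if len(Q): print(Q.mean(0),np.percentile(Q,[3,97],axis=0))
m=(P[...,2]>.172)&(P[...,2]<.195)&(P[...,0]<.61)&(P[...,0]>.54); Q=P[m]; print('bar',len(Q))
if len(Q): print(np.median(Q,0),np.percentile(Q,[3,97],axis=0))
print(observe()['q'].round(2))
E
```

```text
relax 13.82 [ 0.5818 -0.1081  0.1613] [-4.2 -2.   3.4] 0.0106 30.6
open 14.28 [ 0.5824 -0.1077  0.161 ] [ 0.2 -0.3 -0.2] 0.0497 0.0
over tab 16.96 [ 0.6593 -0.1362  0.3001] [ 0.3 -0.3 -0.5] 0.0498 0.0
tab 490
[ 0.65776521 -0.13357018  0.18939476] [[ 0.64636604 -0.14002236  0.18476765]
 [ 0.67071653 -0.12727396  0.19109816]]
bar 2987
[ 0.58293131 -0.10499181  0.18525501] [[ 0.57743018 -0.17339473  0.18148715]
 [ 0.58857835 -0.03534522  0.18704428]]
[-0.32  0.3   1.3   0.    1.54 -1.9 ]
```

View pics/w5.png

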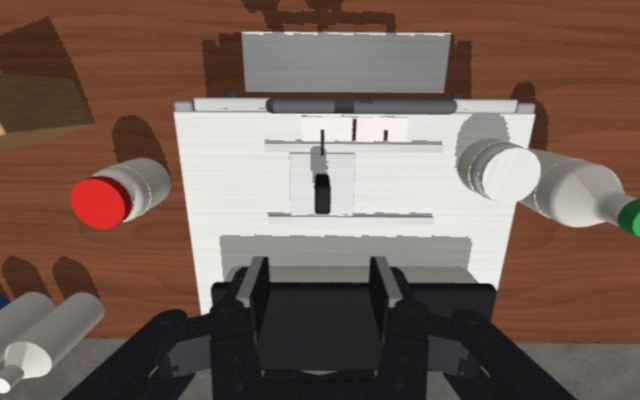

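The wrist view from the robot side shows the flap shut, with the bar flush at (360,106) and measured x=0.583. The tab is at (322,190), and the half tick at (354,130). The pointer is on the shut tick at (322,143). Next I descend onto the tab and grip it.

```bash
python3 - <<'E'
from h import *
move_l([.658,-.1345,.19],.12); r=move_l([.658,-.1345,.151],.06,max_force=8); st(f'down {r}')
gripper_to(0,60); st('grip'); hold(.2); st()
snap('wrist','w6')
a=cv2.imread('pics/w6.png')
cv2.imwrite('pics/w6c.png',cv2.resize(a[0:300,120:520],None,fx=2,fy=2,interpolation=cv2.INTER_CUBIC))
E
```

```text
down False 18.88 [ 0.6582 -0.1346  0.1512] [-0.1  0.9  0.6] 0.0498 0.0
grip 19.29 [ 0.6583 -0.1336  0.1517] [-1.2  5.5  3.9] 0.0134 59.4
 19.49 [ 0.6583 -0.1336  0.1518] [-0.9  5.4  4.2] 0.0134 59.5
```

View pics/w6c.png

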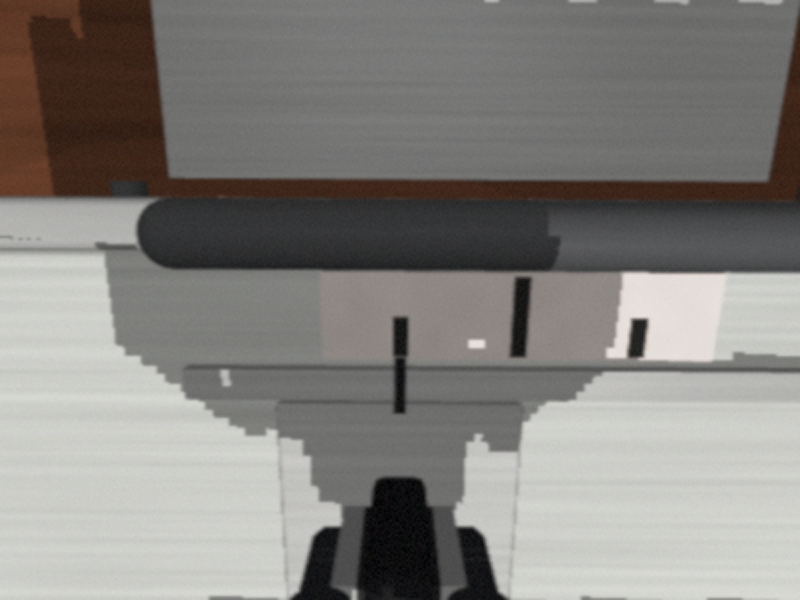

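The pointer is exactly in line with the shut tick at crop x=400, with the half tick at 520 and the full tick at 637. The tab is gripped. I'll slide 27 mm first, then trim by reading the actual pose and the picture.

```bash
python3 - <<'E'
from h import *
p=observe()['eef_pos']; y0=-.1336
for s in (.015,.027):
    move_l([.6583-YAW*s,y0+s,.1515],.03); hold(.2); st(f'{s}')
snap('wrist','w7')
P=None
z=np.load('pics/w7.npz'); g=z['p'].mean(2)
# dark column profiles: strip rows (ticks) and pointer rows, from full-res picture
for r in (150,165,172,178,185,190,195,200):
    d=g[r,200:520]; print(r,[int(i)+200 for i in np.where(d<60)[0]])
E
```

```text
0.015 20.43 [ 0.6582 -0.1189  0.1518] [-1.2 -5.7  4. ] 0.0136 59.6
0.027 21.18 [ 0.6581 -0.1075  0.1518] [-0.  -7.3  5. ] 0.013 59.5
150 [325, 326, 327, 328, 329, 330]
165 [265, 266, 267, 268, 269, 270, 271, 325, 326, 327, 328, 329, 330, 384, 385, 386, 387, 388, 389, 390]
172 [266, 267, 268, 269, 270, 271, 325, 326, 327, 328, 329, 330, 384, 385, 386, 387, 388, 389]
178 []
185 [317, 318, 319, 320, 321]
190 [317, 318, 319, 320, 321]
195 [318, 319, 320, 321]
200 [317, 318, 319, 320, 321]
```

The pointer is at column 319.2 and the half tick at 327.5, at 1.98 px/mm. That leaves about 4 mm to go, and the pose reading agrees at 3.9 mm.

```bash
python3 - <<'E'
from h import *
s=.0311; move_l([.6583-YAW*s,-.1336+s,.1515],.02); hold(.4); st()
snap('wrist','w8'); snap('top','t8')
g=np.load('pics/w8.npz')['p'].mean(2)
for r in (150,172,185,195):
    print(r,[int(i)+200 for i in np.where(g[r,200:520]<60)[0]])
a=cv2.imread('pics/w8.png')[60:300,160:480]; b=cv2.imread('pics/t8.png')[80:260,200:480]
a=cv2.resize(a,(560,420));b=cv2.resize(b,(560,360),interpolation=cv2.INTER_CUBIC)
cv2.imwrite('pics/v8.png',cv2.resize(np.vstack([a,b]),None,fx=.76,fy=.76))
E
```

```text
21.98 [ 0.6581 -0.1037  0.1518] [-0.7 -7.2  3.7] 0.0131 59.5
150 [317, 318, 319, 320, 321, 322, 323]
172 [258, 259, 260, 261, 262, 263, 264, 317, 318, 319, 320, 321, 322, 376, 377, 378, 379, 380, 381, 382]
185 [317, 318, 319, 320, 321, 322]
195 [317, 318, 319, 320, 321]
```

View pics/v8.png

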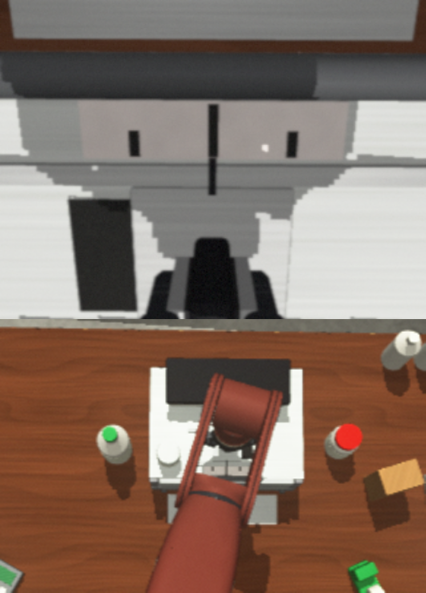

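The pointer (column 319.3) lines up with the half tick (319.5) in the wrist view at crop (212,150). The flap is shut, and the bystanders are where they were. The grip holds at 59 N with a steady spring reaction, so I'm handing in.

```bash
python3 -c "
from h import *
st(); print(job_done())"
```

```text
22.08 [ 0.6581 -0.1037  0.1518] [-1.1 -7.   4.2] 0.0137 59.5
the job is handed in; nothing more can be done
None
```

I pulled the flap fully down to its stop and pushed it back until it was shut, then slid the gate to the half mark, where the gripper still holds it; I handed the job in at 22 s.

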